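# Hold the hidden bolt head while the nut is driven home

### The job

The motor on the blue bracket is turning the nut, but the bolt behind the bracket only spins along with it. Slide the yellow guard fully open to the left by its black tab, reach down into the slot behind the bracket, grip the bolt's hexagonal head between the fingers and keep it from turning until the brass flange nut is tight against the rail (about ten seconds); finish while still gripping the head, with the guard left open, and do not disturb the other things on the bench.

Things in the scene. Friction and masses are not known exactly. Their poses are not given: they have to be found in the camera images.
- fixture: blue U-bracket on a grey base, fixed. Origin on the bench below the bolt, in the front upright; +x away from the robot along the bolt, +y along the uprights, z up. Uprights (8 mm thick, 126 mm high, y -55 to +155) are centred at x = 0 and x = 62 mm; slot between them 54 mm wide, open above and at its ends, floor at z 12. Rail, nut and motor stand at x -141 to 0, up to z 124.
- guard_tab (a point): grip point on the guard's black tab, 143 mm above the bench. The guard is a yellow plate 52 (x) x 70 (y) x 4 mm covering the slot over the bolt head, its top at z = 124 mm; the tab stands on it, 30 mm along x, 14 mm thick along y, from z = 124 to 155 mm, 25 mm toward +y from the plate's middle. Axes as the bracket.
- guard (a joint): how far the guard is slid along the bracket's +y, m: 0 covers the bolt head (tab at bracket y = 25 mm), 0.115 is fully open, at its stop. Starts at 0 to 0.025; stays where it is left, friction about 1.5 N.
- bolt: steel bolt along the bracket's x; frame at the middle of its hexagonal head, x along the bolt, turning with it. Nothing keeps it from turning but what grips its head: until then the nut carries it round at about 2 rad/s. Holding it takes at most 0.2 N m.
- bolt_head (a point): middle of the hexagonal head, in the slot behind the front upright at bracket x = 31, y = 0, z = 100 mm (26 mm below the uprights' tops); 24 mm across flats, 28 mm across corners, 26 mm long along x, 14 mm clear of each upright. Both its y sides are free once the guard is open. Axes turn with the bolt.
- flange_nut (a joint): travel along bracket +x of the round brass flange nut (flange 42 mm across, turning in front of the bracket) as it runs up the bolt, m: 0 slack, 6 mm short of the upright aluminium rail; 0.006 tight on the rail. Starts at 0 to 0.0016. Moves only while the bolt head is held, at about 0.6 mm/s (7 to 10 s in all); stays put while the bolt turns along. Tight, it stops turning.
- wash_bottle_1: white squeeze wash bottle, 82x64x179 mm; a bystander, origin at the middle of its underside.
- tube_rack: white test-tube stand, 59x190x77 mm; a bystander, origin at the middle of its underside.
- reagent_amber_1: amber reagent bottle with stopper, 64x64x135 mm; a bystander, origin at the middle of its underside.
- reagent_clear_1: clear reagent bottle with stopper, 60x60x125 mm; a bystander, origin at the middle of its underside.
- flask_250: conical flask, 67x67x135 mm; a bystander, origin at the middle of its underside.
- jar_white_2: white jar with red cap, 44x44x59 mm; a bystander, origin at the middle of its underside.
- tape_roll: roll of cloth tape, 68x68x24 mm; a bystander, origin at the middle of its underside.
- screwdriver: yellow and black screwdriver lying beside the bracket, 25x190x25 mm; a bystander, origin at the middle of its underside.

How it is judged:
On the way, in this order (a step that is already met when the one before it is completed fails the run):
1. the guard is slid open (at least 100 of its 115 mm) (value of joint guard above 0.1 m), for 0.2 s.
2. the bolt head is gripped and no longer turns (contact force between the fingers and bolt above 4 N and angular speed of bolt below 0.15 rad/s and value of joint guard above 0.1 m), for 0.3 s.
At the end, for the whole second after the job is handed in: The flange nut has travelled at least 5.6 of its 6 mm, the guard is open by at least 100 mm, and the fingers still press on the bolt head with more than 4 N and it does not turn (under 0.15 rad/s) (all of step 2 and value of joint flange_nut above 0.0056 m); the arm keeps its last pose, push and grip.
It fails at once if a bystander is moved by more than 3 cm (distance of any of wash_bottle_1, tube_rack, reagent_amber_1, reagent_clear_1, flask_250, jar_white_2, tape_roll, screwdriver from where it was at the start of the episode above 0.03 m).
It also fails if it takes over 64 s, if anything falls off the work surface, if the arm or the gripper's body presses on something with over 40 N, if the wrist force passes 120 N, or if a joint passes its speed limit or range.

### The arm

A 7-joint arm with a two-finger parallel gripper is mounted at the origin on a cart in front of the work surface, level with it; the furniture and walls round the work are solid. World frame = base frame: x ahead of the robot, y to its left, z up, the work surface at z = 0. Lengths are in m, angles in rad, forces in N, time in s.
With the tool pointing down it reaches from about 0.375 to 0.925 m from the base axis. Payload 3.1 kg.
Tool frame: the origin (TCP) lies midway between the tips of the shut fingers; the grasp point (between the pads) lies 19 mm behind it; z points along the fingers, y is the direction in which the jaws open and shut (so a half turn about z gives the same grasp; the last joint's range is limited). The gripper opens to 85 mm and grips with 20 to 120 N. Pads are 22 mm wide; open, the fingers measure 114 mm over their backs; the gripper's body (76 mm by 85 mm) begins 54 mm behind the grasp point. The pads swing forward as they close: fully open they stand 13 mm farther back than shut.
Start: joints at [1.167, 0.383, 0.044, 1.598, -0.018, 1.161, -0.05], TCP at [0.196, -0.62, 0.231] pointing down, gripper open.
Joint ranges: [-2.61, 2.61], [-0.41, 2.15], [-1.48, 1.57], [0, 2.5], [-1.57, 4.71], [0.05, 1.97], [-2.85, 2.85]. Speed limits (rad/s): [2.79, 2.79, 3.14, 3.14, 3.14, 3.14, 3.14].

### API

Orientations are given as [roll, pitch, yaw] about the fixed x, y, z axes, in that order (R = Rz(yaw) Ry(pitch) Rx(roll)).
In Python, from workcell import ctrl, snapshot, camera_info gives the robot as it stands. The module is installed in compiled form; this text tells all that it offers.
- The arm moves only by the tool jog_arm, never from a script. Its argument "commands" is a list of rows, each a list of 7 numbers: the turn, a rotation vector about the tool's x, y, z in rad, then the shift along the tool's x, y, z in cm, then the gripper's target within -1 to 1 (fully open at 1, half-way at 0, shut at -1). In form: [[ax, ay, az, x, y, z, claw], ...]. A call has 1 to 12 rows; each row is the pose to reach, as a shift and turn from the pose commanded when the call began, along the tool's axes at that moment; what a row does not reach only later rows make up. A row lasts 1/8 s, in which the tool goes at most 62.5 mm and 10.7 degrees, less where a joint would pass 70% of its speed; a pose out of reach is approached as far as the arm can. A call with a gripper value outside its range is refused whole. The fingers move at their own pace and stop on an object; the grip force is fixed at half the most. Time passes only in rows, so rows that repeat a pose let the fingers close. It gives the time, the measured TCP pose, the force and the opening at its end, in the units of the state.
- ctrl.observe(): the state, without advancing time (a new reading comes with each control period).
- snapshot(name): name is "side" or "top" or "wrist"; returns the picture (480x640x3 uint8, red, green, blue); there is no depth.
- camera_info(name): a dict with "mtx" (3x3 intrinsics, pixels), "T" (4x4, takes a point from camera to world coordinates). Camera axes: x right, y down, z forward; pixel columns grow to the right and rows downward; lengths in m; the calibration is good to about 2 mm. The wrist camera is an equidistant fisheye: a pixel r from the principal point sees the ray r / f radians off the axis. A picture is of the moment at which its call begins: read the wrist's pose just before it. camera_info takes no time and is no camera call; for the wrist camera it gives the pose at the moment of the call.
- ctrl.sign_off(): hands the job in, once; it reports no verdict.
The state is a dict: "time_s": time; "joint_pos": joint angles; "joint_vel": joint speeds; "effort": joint torques, N m; "tool_pos": TCP position; "eef_rot": TCP orientation; "force": force on the tool from outside, world axes, zero at the start; "moment": the same for the moment, N m; "gripper_width": finger opening in m.
Only numpy, scipy, OpenCV 4.12 (cv2) and the standard library are available. Lean on these libraries where they do the work, as an engineer would, in place of code of your own. Each camera call takes 0.05 s, during which the arm holds its last target.

## Working session

There is one attempt and no reset: what is moved stays moved. The work goes in short steps, Python scripts to look and compute and a tool call to move; the robot and the scene stay as the last step left them, time stands still between calls to the robot, and variables do not carry over. Pictures are saved under pics/ and viewed, and the job is handed in when it is done.

Besides the shell and the picture viewer there is one more tool, called after "Emit:" by a JSON object that holds its "method" and its "body". jog_arm: Moves the arm, as the interface text tells. Its arguments: {"type":"object","properties":{"commands":{"type":"array","items":{"type":"array","items":{"type":"number"}}}},"required":["commands"]}

```bash
mkdir -p pics
python3 - <<'E'
from workcell import ctrl, snapshot, camera_info
import cv2
print({k:v for k,v in ctrl.observe().items()})
for n in("side","top","wrist"):
    i=camera_info(n); print(n,i["mtx"],i["T"])
    cv2.imwrite(f"pics/{n}0.png",snapshot(n)[:,:,::-1])
E
```

```text
{'time_s': 0.0, 'joint_pos': array([ 1.16720649,  0.38385489,  0.04385579,  1.59960954, -0.0178854 ,
        1.16120461, -0.04992105]), 'joint_vel': array([ 0.00040394,  0.00096156,  0.00017126, -0.0001019 , -0.00022548,
        0.00085089,  0.00075787]), 'effort': array([-1.49011303e-04, -4.33464611e+01,  1.02436949e+00, -2.49510241e+01,
        1.05155524e-02,  1.14664121e-02,  1.24808614e-05]), 'tool_pos': array([ 0.19536616, -0.61893563,  0.2298582 ]), 'eef_rot': array([-3.13891412e+00,  1.66561782e-04,  3.05833758e-01]), 'force': array([-0.2702383 , -0.18931659, -0.40480236]), 'moment': array([ 0.00262157, -0.01216827, -0.01699261]), 'gripper_width': 0.0854030486080644}
side [[482.01131812   0.         318.94092286]
 [  0.         482.01131812 238.23445294]
 [  0.           0.           1.        ]] [[-0.70064834 -0.60613886  0.37641411  0.05104867]
 [-0.71341431  0.58664588 -0.38325793  0.59590022]
 [ 0.01148574 -0.53706824 -0.8434606   1.32547899]
 [ 0.          0.          0.          1.        ]]
top [[464.72754158   0.         318.60207609]
 [  0.         464.72754158 238.12855558]
 [  0.           0.           1.        ]] [[ 0.02405275 -0.99538209  0.09292991  0.42523894]
 [-0.99967063 -0.02477986 -0.00667819  0.04513604]
 [ 0.00895014 -0.09273867 -0.99565026  1.92587922]
 [ 0.          0.          0.          1.        ]]
wrist [[371.64829954   0.         314.95200215]
 [  0.         371.64829954 236.08933386]
 [  0.           0.           1.        ]] [[ 0.30137829 -0.90264856 -0.30724047  0.27383188]
 [-0.95350104 -0.2861907  -0.09450216 -0.59518247]
 [-0.00262713  0.321435   -0.946928    0.37217051]
 [ 0.          0.          0.          1.        ]]
```

View pics/top0.png

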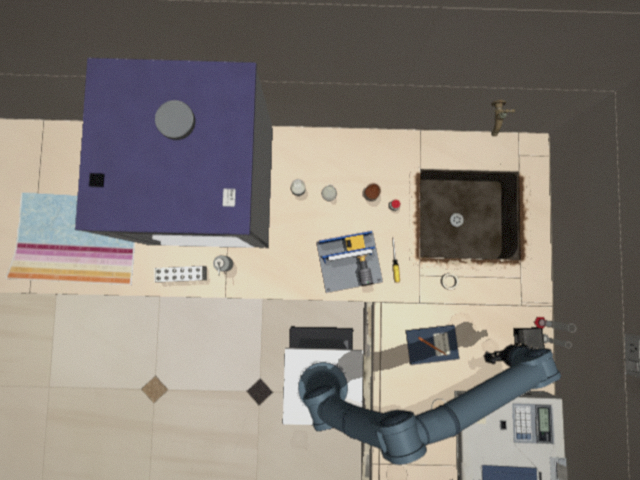

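View pics/side0.png

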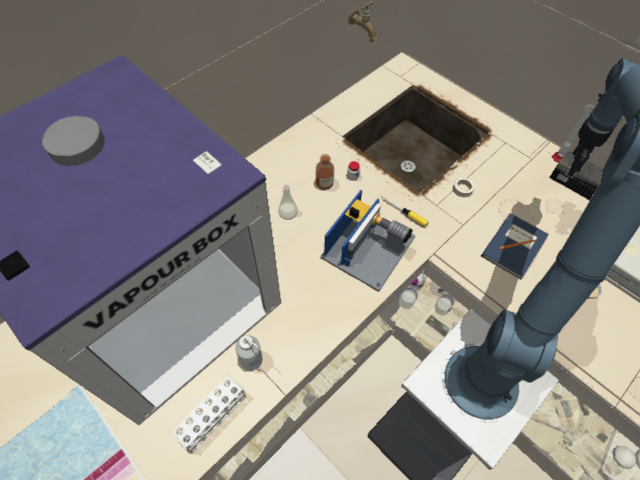

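View pics/wrist0.png

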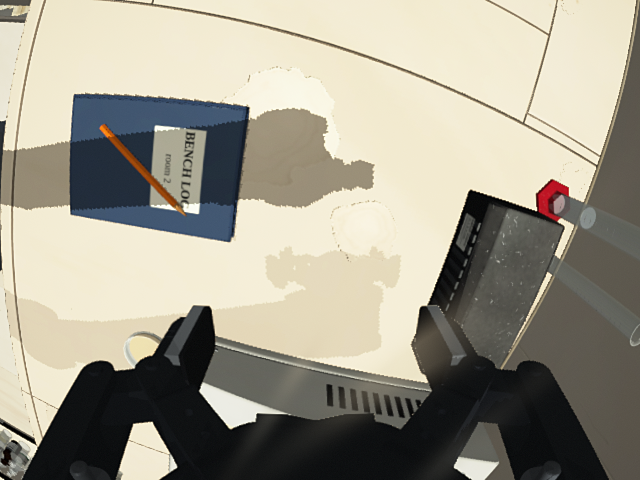

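The top view shows the bracket at about (350,255), the guard at (355,242) and the screwdriver at (396,260). The side view shows the bracket at (355,235). I'll zoom in on both.

Run:
```python
import cv2
a=cv2.imread("pics/top0.png")[220:305,305:410]; cv2.imwrite("pics/topc.png",cv2.resize(a,None,fx=7,fy=7,interpolation=cv2.INTER_CUBIC))
a=cv2.imread("pics/side0.png")[185:295,310:440]; cv2.imwrite("pics/sidec.png",cv2.resize(a,None,fx=5,fy=5,interpolation=cv2.INTER_CUBIC))
```

```text
(no output)
```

View pics/topc.png

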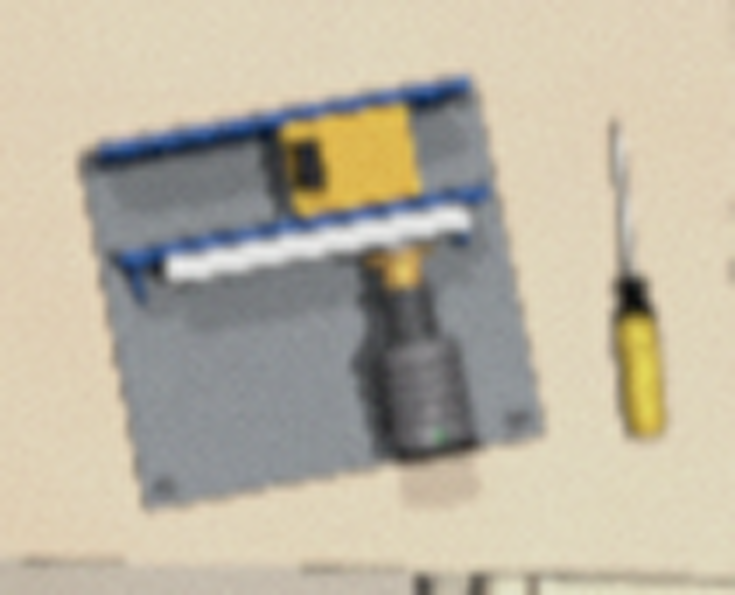

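View pics/sidec.png

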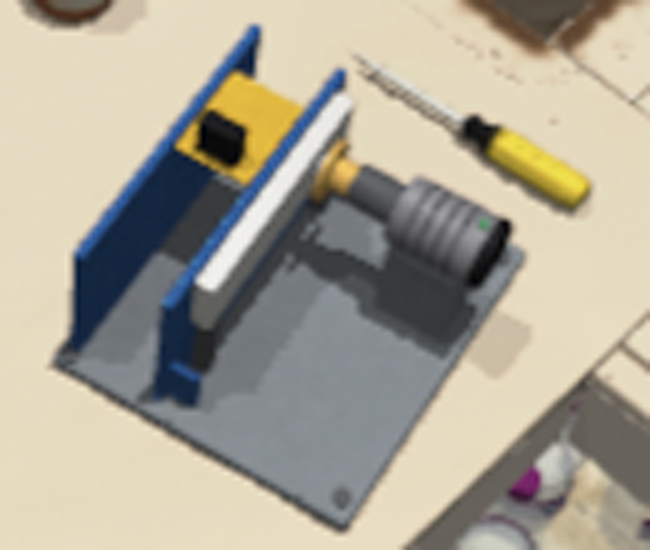

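```bash
cat > h.py <<'E'
import numpy as np, cv2
from workcell import ctrl, snapshot, camera_info
from scipy.spatial.transform import Rotation as R
def ray(info,u,v,fish=False):
    K=np.array(info["mtx"]);T=np.array(info["T"])
    p=np.array([(u-K[0,2])/K[0,0],(v-K[1,2])/K[1,1]])
    if fish:
        th=np.hypot(*p); d=np.array([*(p/th*np.sin(th)),np.cos(th)]) if th>1e-9 else np.array([0,0,1.])
    else: d=np.array([*p,1.])
    return T[:3,3],T[:3,:3]@d
def onz(info,u,v,z,fish=False):
    o,d=ray(info,u,v,fish); return o+d*(z-o[2])/d[2]
def proj(info,P,fish=False):
    K=np.array(info["mtx"]);T=np.array(info["T"])
    q=T[:3,:3].T@(np.array(P)-T[:3,3])
    if fish:
        r=np.hypot(q[0],q[1]);th=np.arctan2(r,q[2]); p=q[:2]/r*th
    else: p=q[:2]/q[2]
    return p*K[0,0]+K[:2,2]
def toolR(s): return R.from_euler("xyz",s["eef_rot"]).as_matrix()
E
python3 - <<'E'
from h import *
it=camera_info("top")
im=cv2.imread("pics/top0.png")
hsv=cv2.cvtColor(im,cv2.COLOR_BGR2HSV)
m=cv2.inRange(hsv,(15,130,120),(35,255,255)); m[:, :340]=0;m[:,370:]=0;m[:232]=0;m[256:]=0
n,l,st,c=cv2.connectedComponentsWithStats(m);print(st)
b=st[1:,4].argmax()+1
ys,xs=np.where(l==b);print(cv2.minAreaRect(np.c_[xs,ys].astype(np.float32)))
for name,(cx,cy) in dict(rearL=(85,148),rearR=(470,82),frL=(120,260),frR=(490,190),tab=(305,160)).items():
    z=.155 if name=='tab' else .126
    print(name,onz(it,305+cx/7-.5,220+cy/7-.5,z))
E
```

```text
[[     0      0    640    480 307013]
 [   345    235     20     15    187]]
((354.576904296875, 242.38462829589844), (12.355316162109375, 17.454336166381836), 78.69007110595703)
rearL [0.58322817 0.04044244 0.126     ]
rearR [ 0.62544939 -0.17305138  0.126     ]
frL [0.52147917 0.019548   0.126     ]
frR [ 0.56540779 -0.18497879  0.126     ]
tab [ 0.57708721 -0.07985685  0.155     ]
```

Emit:
{"method": "jog_arm", "body": {"commands": [[0,0,0.01,4,-3.3,-1,1],[0,0,0.02,8,-6.6,-2,1],[0,0,0.03,12,-10,-2,1],[0,0,0.04,16,-13.3,-2,1],[0,0,0.05,20.5,-16.7,-2,1],[0,0,0.06,24.5,-20,-2,1],[0,0,0.07,28.5,-23.3,-2,1],[0,0,0.08,32.5,-26.7,-2,1],[0,0,0.09,36.5,-30,-2,1],[0,0,0.1,40.5,-33.3,-2,1],[0,0,0.106,45,-36.7,-2,1],[0,0,0.106,48.8,-40,-2,1]]}}

```text
time_s: 1.65
tool_pos: [0.5414, -0.0897, 0.2511]
eef_rot: [-3.141, -0.0, 0.2]
force: [0.3, -0.6, 0.5]
gripper_width: 0.0858
```

Run:
```python
from h import *
s=ctrl.observe();print(s["time_s"],s["tool_pos"],s["eef_rot"],s["force"])
i=camera_info("wrist");np.savez("w1.npz",mtx=i["mtx"],T=i["T"])
cv2.imwrite("pics/w1.png",snapshot("wrist")[:,:,::-1])
```

```text
1.65 [ 0.54138953 -0.08968686  0.2511355 ] [-3.14148167e+00 -1.35400713e-04  2.00255425e-01] [ 0.2823815  -0.60677332  0.47283833]
```

View pics/w1.png

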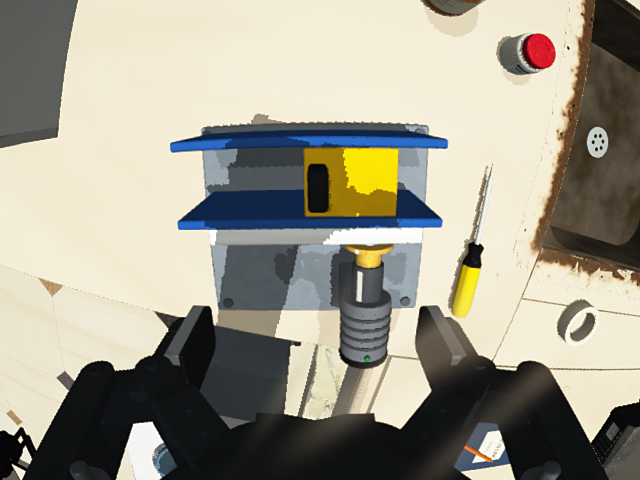

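```bash
python3 - <<'E'
import cv2
a=cv2.imread("pics/w1.png")[120:250,165:455]; cv2.imwrite("pics/w1c.png",cv2.resize(a,(797,357),interpolation=cv2.INTER_CUBIC))
E
python3 - <<'E'
from h import *
i=dict(np.load("w1.npz"))
im=cv2.imread("pics/w1.png");hsv=cv2.cvtColor(im,cv2.COLOR_BGR2HSV)
m=cv2.inRange(hsv,(20,150,80),(35,255,255))
m[:140]=0;m[222:]=0;m[:,:290]=0;m[:,410:]=0
ys,xs=np.where(m>0);print(xs.min(),xs.max(),ys.min(),ys.max())
P=lambda u,v,z:onz(i,u,v,z,True)
r=.2;ex=np.array([np.cos(r),np.sin(r),0]);ey=np.array([-np.sin(r),np.cos(r),0])
s=np.array([.5414,-.0897,0])
for n,u,v,z in [("pTL",304,149,.124),("pTR",398,150,.124),("pBR",397,216,.124),("pBL",304,217,.124),("tabTL",308,163,.155),("tabTR",328,163,.155),("tabBR",328,212,.155),("tabBL",308,212,.155),
 ("frR",442,225,.126),("frL",178,228,.126),("frRt",440,220,.126),("reR",447,148,.126),("reL",171,151,.126)]:
    p=P(u,v,z);print(n,p.round(4),(p-s)@ex,(p-s)@ey)
E
```

```text
304 398 147 216
pTL [ 0.5957 -0.0712  0.124 ] 0.05694696033684171 0.007377462032623702
pTR [ 0.6097 -0.1385  0.124 ] 0.057289826075068856 -0.06139911529496547
pBR [ 0.5607 -0.1503  0.124 ] 0.006867427630127513 -0.06325812528524852
pBL [ 0.5455 -0.081   0.124 ] 0.005787931009547782 0.007699681452971721
tabTL [ 0.5903 -0.0758  0.155 ] 0.0507267401397627 0.003929186262019629
tabTR [ 0.5929 -0.0884  0.155 ] 0.050747464720489514 -0.008925888057893929
tabBR [ 0.5609 -0.0952  0.155 ] 0.018019131408209946 -0.009214340754973453
tabBL [ 0.5582 -0.0821  0.155 ] 0.018006486611376334 0.00405900658460439
frR [ 0.5618 -0.1876  0.126 ] 0.0005166238515178813 -0.09995854291619846
frL [0.518  0.0154 0.126 ] -0.002024921390358085 0.10764564789237077
frRt [ 0.5653 -0.1847  0.126 ] 0.0045720963821033744 -0.09784405093288033
reR [ 0.6205 -0.1746  0.126 ] 0.060687215403866776 -0.09894609456629636
reL [0.5777 0.0277 0.126 ] 0.05885681079488153 0.10782879716016709
```

View pics/w1c.png

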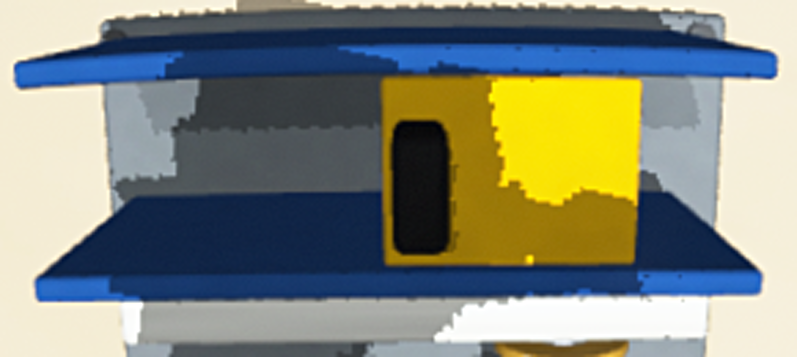

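The wrist view shows the plate at (304–398, 149–217) and the tab top at (308–328, 163–212). The upright ends agree with this. The tab is about 33.5 mm along tool x and 2.6 mm along tool y from here, and the guard has already been slid about 18 mm.

Emit:
{"method": "jog_arm", "body": {"commands": [[0,0,0,1.7,0.2,2,1],[0,0,0,3.3,0.3,4,1],[0,0,0,3.3,0.3,6,1],[0,0,0,3.3,0.3,8,1],[0,0,0,3.3,0.3,10,1],[0,0,0,3.3,0.3,11,1],[0,0,0,3.3,0.3,12,1],[0,0,0,3.3,0.3,12,1]]}}

```text
time_s: 2.7
tool_pos: [0.5731, -0.0879, 0.1306]
eef_rot: [-3.141, 0.001, 0.2]
force: [-0.6, -0.7, -0.2]
gripper_width: 0.0849
```

Emit:
{"method": "jog_arm", "body": {"commands": [[0,0,0,0,0,0,-1],[0,0,0,0,0,0,-1],[0,0,0,0,0,0,-1],[0,0,0,0,0,0,-1],[0,0,0,0,0,0,-1],[0,0,0,0,0,0,-1],[0,0,0,0,0,0,-1],[0,0,0,0,0,0,-1]]}}

```text
time_s: 3.7
tool_pos: [0.5737, -0.0875, 0.1318]
eef_rot: [3.142, -0.0, 0.201]
force: [-1.7, 0.6, 5.5]
gripper_width: 0.0128
```

Emit:
{"method": "jog_arm", "body": {"commands": [[0,0,0,0,-1,0,-1],[0,0,0,0,-2,0,-1],[0,0,0,0,-3,0,-1],[0,0,0,0,-4,0,-1],[0,0,0,0,-5,0,-1],[0,0,0,0,-6,0,-1],[0,0,0,0,-7,0,-1],[0,0,0,0,-8,0,-1],[0,0,0,0,-8.8,0,-1],[0,0,0,0,-9.4,0,-1],[0,0,0,0,-9.4,0,-1],[0,0,0,0,-9.4,0,-1]]}}

```text
time_s: 5.2
tool_pos: [0.554, 0.0052, 0.1318]
eef_rot: [-3.141, 0.002, 0.201]
force: [-3.7, -0.8, 8.4]
gripper_width: 0.0128
```

Run:
```python
from h import *
s=ctrl.observe();print(s["time_s"],s["tool_pos"],s["eef_rot"],s["force"])
i=camera_info("wrist");np.savez("w2.npz",mtx=i["mtx"],T=i["T"])
cv2.imwrite("pics/w2.png",snapshot("wrist")[:,:,::-1])
```

```text
5.2 [0.55396831 0.00520815 0.13176302] [-3.14132639e+00  1.63294872e-03  2.00698090e-01] [-3.6585555  -0.76335651  8.36721153]
```

View pics/w2.png

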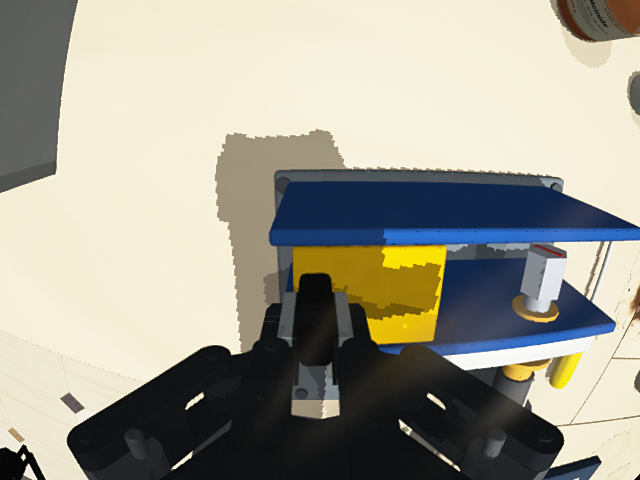

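The guard slid with the tab, and the hex head is now exposed at (545,275). I'll push gently on to the stop.

Emit:
{"method": "jog_arm", "body": {"commands": [[0,0,0,0,-0.2,0,-1],[0,0,0,0,-0.4,0,-1],[0,0,0,0,-0.4,0,-1],[0,0,0,0,-0.4,0,-1]]}}

```text
time_s: 5.75
tool_pos: [0.5533, 0.0081, 0.1317]
eef_rot: [3.141, 0.002, 0.2]
force: [-2.4, -1.3, 7.9]
gripper_width: 0.0128
```

Emit:
{"method": "jog_arm", "body": {"commands": [[0,0,0,0,-0.2,0,-1],[0,0,0,0,-0.4,0,-1],[0,0,0,0,-0.4,0,-1],[0,0,0,0,-0.4,0,-1]]}}

```text
time_s: 6.25
tool_pos: [0.553, 0.0098, 0.1317]
eef_rot: [3.138, 0.001, 0.199]
force: [-2.1, -4.9, 6.8]
gripper_width: 0.0129
```

Emit:
{"method": "jog_arm", "body": {"commands": [[0,0,0,0,0.3,0,1],[0,0,0,0,0.3,0,1],[0,0,0,0,0.3,0,1],[0,0,0,0,0.3,0,1],[0,0,0,0,0.3,0,1],[0,0,0,0,0.3,0,1]]}}

```text
time_s: 7.0
tool_pos: [0.5539, 0.0093, 0.1313]
eef_rot: [-3.141, -0.0, 0.2]
force: [-0.6, -0.7, -0.3]
gripper_width: 0.0851
```

Emit:
{"method": "jog_arm", "body": {"commands": [[0,0,0,0,0,-2,1],[0,0,0,0,0,-4,1],[0,0,0,0,0,-6,1],[0,0,0,0,0,-8,1],[0,0,0,0,2,-8,1],[0,0,0,0,5,-8,1],[0,0,0,-1,8,-8,1],[0,0,0,-2,11,-8,1],[0,0,0,-3,13,-8,1],[0,0,0,-3,14,-8,1],[0,0,0,-3,14,-8,1]]}}

```text
time_s: 8.38
tool_pos: [0.5522, -0.1352, 0.2106]
eef_rot: [-3.141, 0.001, 0.198]
force: [-0.4, 0.4, 0.3]
gripper_width: 0.0851
```

Run:
```python
from h import *
s=ctrl.observe();print(s["time_s"],s["tool_pos"],s["eef_rot"],s["force"],s["gripper_width"])
i=camera_info("wrist");np.savez("w3.npz",mtx=i["mtx"],T=i["T"])
cv2.imwrite("pics/w3.png",snapshot("wrist")[:,:,::-1])
```

```text
8.375 [ 0.55215867 -0.13524782  0.21055508] [-3.14124891e+00  6.74053505e-04  1.97702725e-01] [-0.43605064  0.37015529  0.34466699] 0.08505159394504606
```

View pics/w3.png

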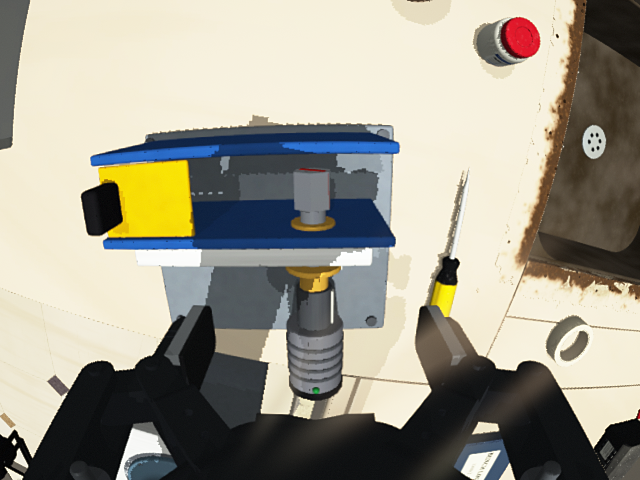

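The guard is fully open, with its plate at (98–193, 160–240). The hex head is at (294–330, 170–210). I'll compute its offset from the tool.

Run:
```python
from h import *
i=dict(np.load("w3.npz"))
r=.2;ex=np.array([np.cos(r),np.sin(r),0]);ey=np.array([-np.sin(r),np.cos(r),0])
s=np.array([.55216,-.13525,0])
for n,u,v,z in [("hL",294,185,.112),("hR",330,185,.112),("hTopmid",312,171,.112),("hBotmid",312,210,.112),("frontU outer",312,246,.126),("rear inner",312,152,.126),("frL",104,247,.126),("frR",395,244,.126),("reL",92,163,.126),("reR",399,151,.126)]:
    p=onz(i,u,v,z,True);print(n,p.round(4),((p-s)@ex).round(4),((p-s)@ey).round(4))
im=cv2.imread("pics/w3.png")[120:270,200:420];cv2.imwrite("pics/w3c.png",cv2.resize(im,None,fx=3.5,fy=3.5,interpolation=cv2.INTER_CUBIC))
```

```text
hL [ 0.5846 -0.1153  0.112 ] 0.0358 0.0131
hR [ 0.5892 -0.1385  0.112 ] 0.0357 -0.0106
hTopmid [ 0.5961 -0.1251  0.112 ] 0.045 0.0012
hBotmid [ 0.5702 -0.1302  0.112 ] 0.0187 0.0014
frontU outer [ 0.5501 -0.1343  0.126 ] -0.0018 0.0013
rear inner [ 0.6098 -0.1225  0.126 ] 0.059 0.0011
frL [0.5185 0.015  0.126 ] -0.0032 0.1539
frR [ 0.5622 -0.1877  0.126 ] -0.0006 -0.0534
reL [0.5792 0.0271 0.126 ] 0.0588 0.1537
reR [ 0.6218 -0.1748  0.126 ] 0.0604 -0.0526
```

View pics/w3c.png

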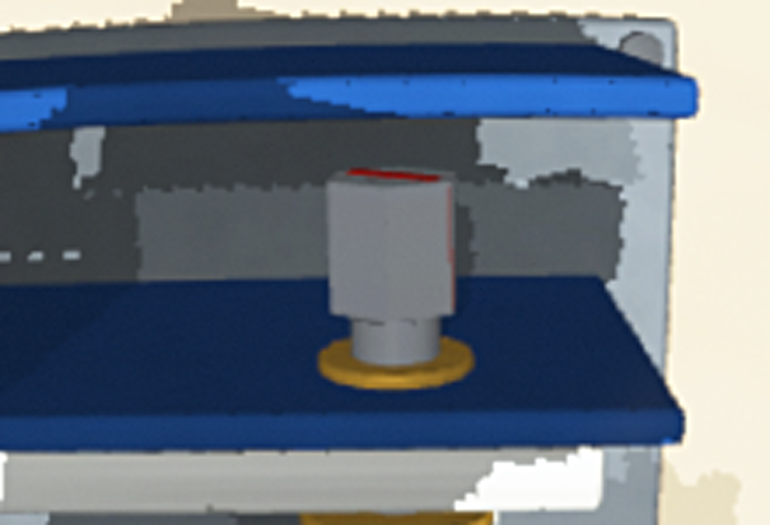

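Emit:
{"method": "jog_arm", "body": {"commands": [[0,0,-0.01,1.6,-0.1,0,1],[0,0,-0.01,3.2,-0.1,1,1],[0,0,-0.01,3.2,-0.1,3,1],[0,0,-0.01,3.2,-0.1,5,1],[0,0,-0.01,3.2,-0.1,7,1],[0,0,-0.01,3.2,-0.1,8.5,1],[0,0,-0.01,3.2,-0.1,10,1],[0,0,-0.01,3.2,-0.1,11.5,1],[0,0,-0.01,3.2,-0.1,12.5,1],[0,0,-0.01,3.2,-0.1,13.2,1],[0,0,-0.01,3.2,-0.1,13.2,1],[0,0,-0.01,3.2,-0.1,13.2,1]]}}

```text
time_s: 9.93
tool_pos: [0.584, -0.1267, 0.0798]
eef_rot: [3.141, -0.001, 0.21]
force: [0.3, 0.2, -0.7]
gripper_width: 0.0856
```

Run:
```python
from h import *
s=ctrl.observe();print(s["time_s"],s["tool_pos"],s["eef_rot"],s["force"],s["gripper_width"])
cv2.imwrite("pics/w4.png",snapshot("wrist")[:,:,::-1])
```

```text
9.925 [ 0.58401257 -0.12673356  0.07984536] [ 3.14115930e+00 -1.07824705e-03  2.09809147e-01] [ 0.32201585  0.23909269 -0.6552436 ] 0.08564233935130884
```

View pics/w4.png

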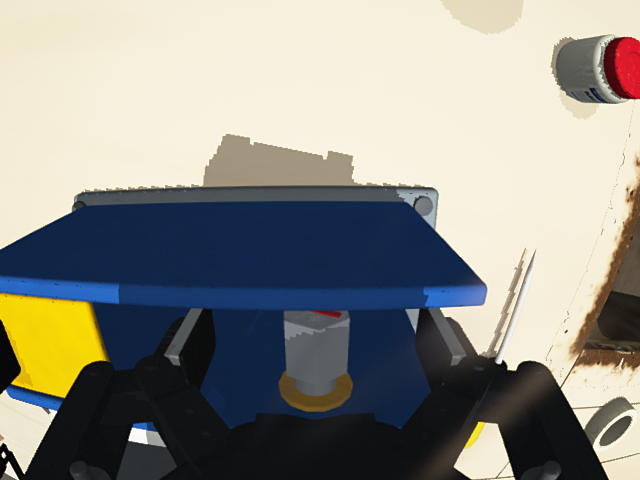

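The head, at (317,345), sits centred between the fingers and no contact is showing. Closing now.

Emit:
{"method": "jog_arm", "body": {"commands": [[0,0,0,0,0,0,-1],[0,0,0,0,0,0,-1],[0,0,0,0,0,0,-1],[0,0,0,0,0,0,-1],[0,0,0,0,0,0,-1],[0,0,0,0,0,0,-1],[0,0,0,0,0,0,-1],[0,0,0,0,0,0,-1],[0,0,0,0,0,0,-1],[0,0,0,0,0,0,-1],[0,0,0,0,0,0,-1],[0,0,0,0,0,0,-1]]}}

```text
time_s: 11.48
tool_pos: [0.5835, -0.1268, 0.0793]
eef_rot: [3.141, -0.0, 0.21]
force: [0.2, -1.3, 1.9]
gripper_width: 0.0231
```

Run:
```python
from h import *
s=ctrl.observe();print(s["time_s"],s["tool_pos"],s["eef_rot"],s["force"],s["moment"],s["gripper_width"])
cv2.imwrite("pics/w5.png",snapshot("wrist")[:,:,::-1])
```

```text
11.475 [ 0.5835245  -0.12680609  0.07934654] [ 3.14138961e+00 -1.00539700e-04  2.09815577e-01] [ 0.16521197 -1.28007663  1.93875866] [-0.23617294  0.06599485  0.09921327] 0.023115938260747163
```

View pics/w5.png

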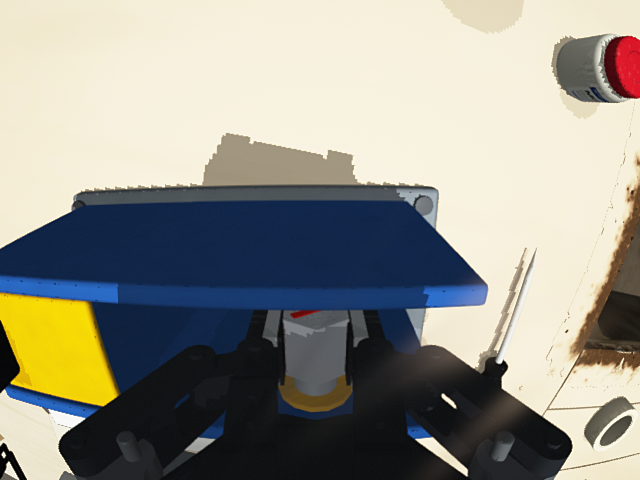

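The fingers are on the flats at 23.1 mm, and the wrist moment shows the nut's torque. I'll hold.

Emit:
{"method": "jog_arm", "body": {"commands": [[0,0,0,0,0,0,-1],[0,0,0,0,0,0,-1],[0,0,0,0,0,0,-1],[0,0,0,0,0,0,-1],[0,0,0,0,0,0,-1],[0,0,0,0,0,0,-1],[0,0,0,0,0,0,-1],[0,0,0,0,0,0,-1],[0,0,0,0,0,0,-1],[0,0,0,0,0,0,-1],[0,0,0,0,0,0,-1],[0,0,0,0,0,0,-1]]}}

```text
time_s: 13.02
tool_pos: [0.5835, -0.1267, 0.0793]
eef_rot: [3.142, -0.0, 0.21]
force: [0.1, -2.2, 2.4]
gripper_width: 0.023
```

Emit:
{"method": "jog_arm", "body": {"commands": [[0,0,0,0,0,0,-1],[0,0,0,0,0,0,-1],[0,0,0,0,0,0,-1],[0,0,0,0,0,0,-1],[0,0,0,0,0,0,-1],[0,0,0,0,0,0,-1],[0,0,0,0,0,0,-1],[0,0,0,0,0,0,-1],[0,0,0,0,0,0,-1],[0,0,0,0,0,0,-1],[0,0,0,0,0,0,-1],[0,0,0,0,0,0,-1]]}}

```text
time_s: 14.52
tool_pos: [0.5835, -0.1267, 0.0793]
eef_rot: [3.142, -0.0, 0.21]
force: [-0.0, -0.8, 1.3]
gripper_width: 0.0232
```

Run:
```python
from h import *
s=ctrl.observe();print(s["time_s"],s["tool_pos"],s["force"],s["moment"],s["gripper_width"])
a=snapshot("wrist")[300:430,220:420,::-1];cv2.imwrite("pics/w6.png",cv2.resize(a,None,fx=3.5,fy=3.5))
a=snapshot("side")[185:295,310:440,::-1];cv2.imwrite("pics/s6.png",cv2.resize(a,None,fx=5,fy=5,interpolation=cv2.INTER_CUBIC))
```

```text
14.525 [ 0.58349164 -0.12672442  0.07930763] [-0.03658065 -0.8141874   1.27689331] [-0.47863702 -0.06926729  0.07083746] 0.023166617337001663
```

View pics/w6.png

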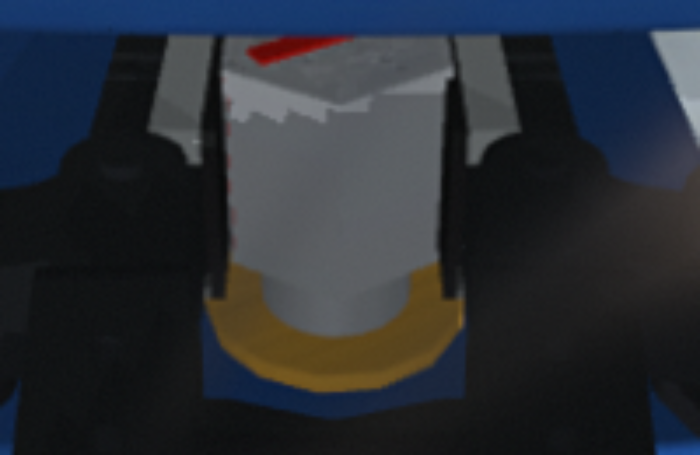

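View pics/s6.png

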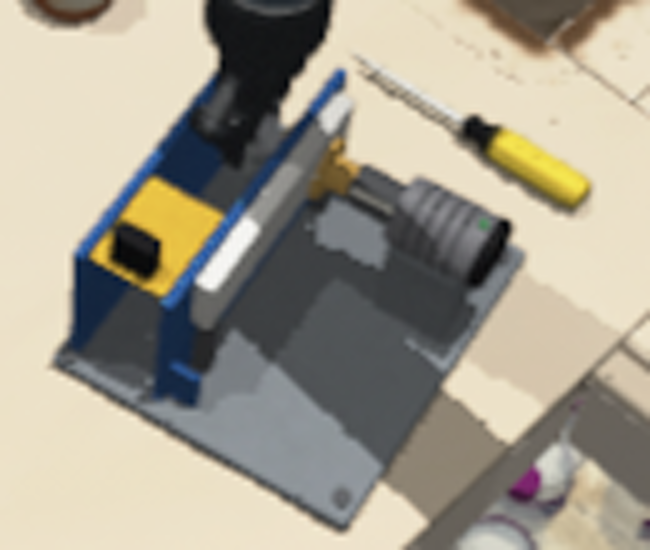

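The head is flat between the pads and isn't turning. The guard is open at the left end, with its tab at about (135,250) in the crop. I'll keep holding well past ten seconds.

Emit:
{"method": "jog_arm", "body": {"commands": [[0,0,0,0,0,0,-1],[0,0,0,0,0,0,-1],[0,0,0,0,0,0,-1],[0,0,0,0,0,0,-1],[0,0,0,0,0,0,-1],[0,0,0,0,0,0,-1],[0,0,0,0,0,0,-1],[0,0,0,0,0,0,-1],[0,0,0,0,0,0,-1],[0,0,0,0,0,0,-1],[0,0,0,0,0,0,-1],[0,0,0,0,0,0,-1]]}}

```text
time_s: 16.12
tool_pos: [0.5835, -0.1267, 0.0793]
eef_rot: [3.142, -0.0, 0.21]
force: [1.6, -2.5, 1.9]
gripper_width: 0.0236
```

Emit:
{"method": "jog_arm", "body": {"commands": [[0,0,0,0,0,0,-1],[0,0,0,0,0,0,-1],[0,0,0,0,0,0,-1],[0,0,0,0,0,0,-1],[0,0,0,0,0,0,-1],[0,0,0,0,0,0,-1],[0,0,0,0,0,0,-1],[0,0,0,0,0,0,-1],[0,0,0,0,0,0,-1],[0,0,0,0,0,0,-1],[0,0,0,0,0,0,-1],[0,0,0,0,0,0,-1]]}}

```text
time_s: 17.62
tool_pos: [0.5835, -0.1267, 0.0793]
eef_rot: [3.142, -0.0, 0.21]
force: [1.2, -3.0, 1.5]
gripper_width: 0.0231
```

Emit:
{"method": "jog_arm", "body": {"commands": [[0,0,0,0,0,0,-1],[0,0,0,0,0,0,-1],[0,0,0,0,0,0,-1],[0,0,0,0,0,0,-1],[0,0,0,0,0,0,-1],[0,0,0,0,0,0,-1],[0,0,0,0,0,0,-1],[0,0,0,0,0,0,-1],[0,0,0,0,0,0,-1],[0,0,0,0,0,0,-1],[0,0,0,0,0,0,-1],[0,0,0,0,0,0,-1]]}}

```text
time_s: 19.12
tool_pos: [0.5835, -0.1266, 0.0793]
eef_rot: [-3.142, -0.0, 0.21]
force: [1.0, -1.9, 2.9]
gripper_width: 0.0233
```

Emit:
{"method": "jog_arm", "body": {"commands": [[0,0,0,0,0,0,-1],[0,0,0,0,0,0,-1],[0,0,0,0,0,0,-1],[0,0,0,0,0,0,-1],[0,0,0,0,0,0,-1],[0,0,0,0,0,0,-1],[0,0,0,0,0,0,-1],[0,0,0,0,0,0,-1],[0,0,0,0,0,0,-1],[0,0,0,0,0,0,-1],[0,0,0,0,0,0,-1],[0,0,0,0,0,0,-1]]}}

```text
time_s: 20.62
tool_pos: [0.5835, -0.1267, 0.0793]
eef_rot: [-3.142, -0.0, 0.21]
force: [1.7, -2.6, 2.0]
gripper_width: 0.0229
```

Emit:
{"method": "jog_arm", "body": {"commands": [[0,0,0,0,0,0,-1],[0,0,0,0,0,0,-1],[0,0,0,0,0,0,-1],[0,0,0,0,0,0,-1],[0,0,0,0,0,0,-1],[0,0,0,0,0,0,-1],[0,0,0,0,0,0,-1],[0,0,0,0,0,0,-1],[0,0,0,0,0,0,-1],[0,0,0,0,0,0,-1],[0,0,0,0,0,0,-1],[0,0,0,0,0,0,-1]]}}

```text
time_s: 22.12
tool_pos: [0.5835, -0.1266, 0.0793]
eef_rot: [3.142, -0.0, 0.21]
force: [1.1, -2.3, 2.0]
gripper_width: 0.0232
```

Run:
```python
from h import *
s=ctrl.observe();print(s["time_s"],s["tool_pos"],s["force"],s["moment"],s["gripper_width"])
a=snapshot("wrist")[300:430,220:420,::-1];cv2.imwrite("pics/w7.png",cv2.resize(a,None,fx=3.5,fy=3.5))
a=snapshot("side")[195:250,360:420,::-1];cv2.imwrite("pics/s7.png",cv2.resize(a,None,fx=10,fy=10,interpolation=cv2.INTER_CUBIC))
a=cv2.imread("pics/side0.png")[195:250,360:420];cv2.imwrite("pics/s0z.png",cv2.resize(a,None,fx=10,fy=10,interpolation=cv2.INTER_CUBIC))
```

```text
22.125 [ 0.58350741 -0.1266312   0.0792961 ] [ 1.11931254 -2.29308956  2.00806105] [-0.31685068 -0.20849775  0.04959169] 0.023168620868657907
```

View pics/w7.png

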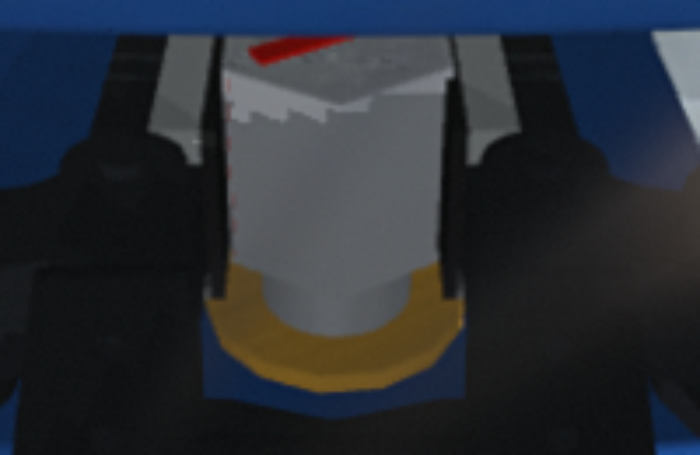

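View pics/s7.png

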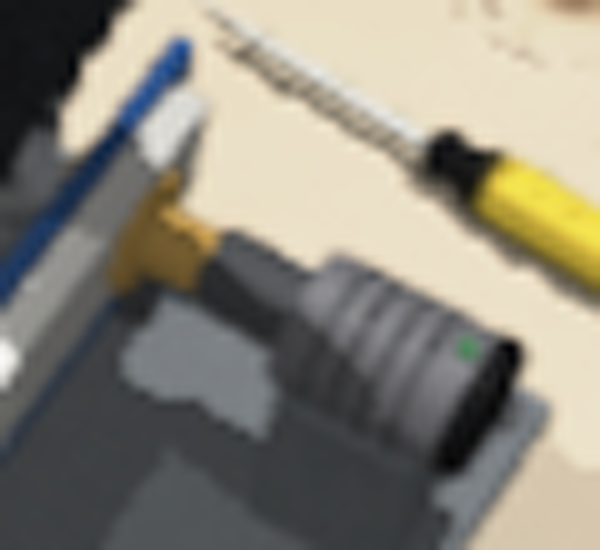

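View pics/s0z.png

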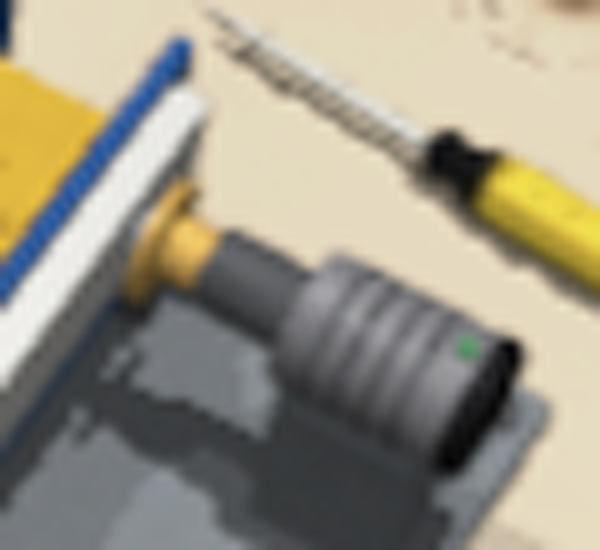

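The flange has shifted onto the rail (about (115,270) in the crop, against (130,280) at the start). I'll hold a little longer and check that it has stopped moving.

Emit:
{"method": "jog_arm", "body": {"commands": [[0,0,0,0,0,0,-1],[0,0,0,0,0,0,-1],[0,0,0,0,0,0,-1],[0,0,0,0,0,0,-1],[0,0,0,0,0,0,-1],[0,0,0,0,0,0,-1],[0,0,0,0,0,0,-1],[0,0,0,0,0,0,-1],[0,0,0,0,0,0,-1],[0,0,0,0,0,0,-1],[0,0,0,0,0,0,-1],[0,0,0,0,0,0,-1]]}}

```text
time_s: 23.72
tool_pos: [0.5835, -0.1266, 0.0793]
eef_rot: [-3.142, -0.0, 0.21]
force: [1.6, -2.2, 2.3]
gripper_width: 0.0229
```

Emit:
{"method": "jog_arm", "body": {"commands": [[0,0,0,0,0,0,-1],[0,0,0,0,0,0,-1],[0,0,0,0,0,0,-1],[0,0,0,0,0,0,-1],[0,0,0,0,0,0,-1],[0,0,0,0,0,0,-1],[0,0,0,0,0,0,-1],[0,0,0,0,0,0,-1],[0,0,0,0,0,0,-1],[0,0,0,0,0,0,-1],[0,0,0,0,0,0,-1],[0,0,0,0,0,0,-1]]}}

```text
time_s: 25.22
tool_pos: [0.5835, -0.1267, 0.0793]
eef_rot: [-3.142, -0.0, 0.21]
force: [2.6, -2.4, 1.4]
gripper_width: 0.0227
```

Run:
```python
from h import *
s=ctrl.observe();print(s["time_s"],s["tool_pos"],s["force"],s["moment"],s["gripper_width"])
A=snapshot("side")[195:250,360:420,::-1];b=cv2.resize(A,None,fx=10,fy=10,interpolation=cv2.INTER_CUBIC)
cv2.imwrite("pics/s8.png",b)
a=cv2.imread("pics/s7.png");d=cv2.absdiff(a,b).max(2);print(d.max(),(d>40).sum(), d[170:330,90:230].max())
t=snapshot("top")[:,:,::-1];cv2.imwrite("pics/t8.png",t)
```

```text
25.225 [ 0.58346322 -0.12666569  0.07927252] [ 2.57253099 -2.42156865  1.44833074] [-0.26437021 -0.27649532  0.03014235] 0.02273854237218216
15 0 3
```

View pics/s8.png

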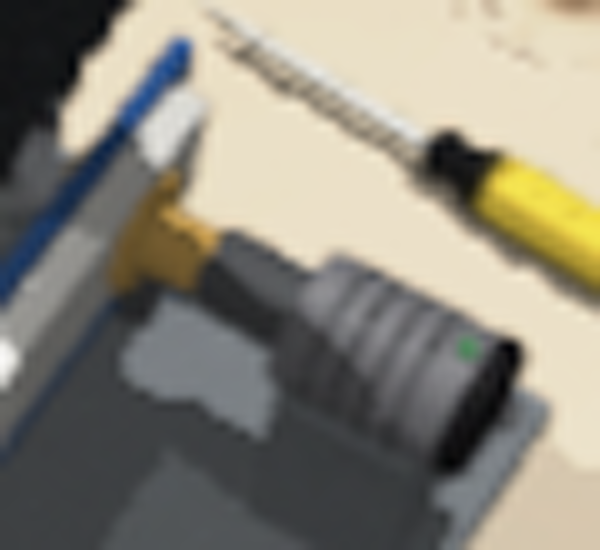

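View pics/t8.png

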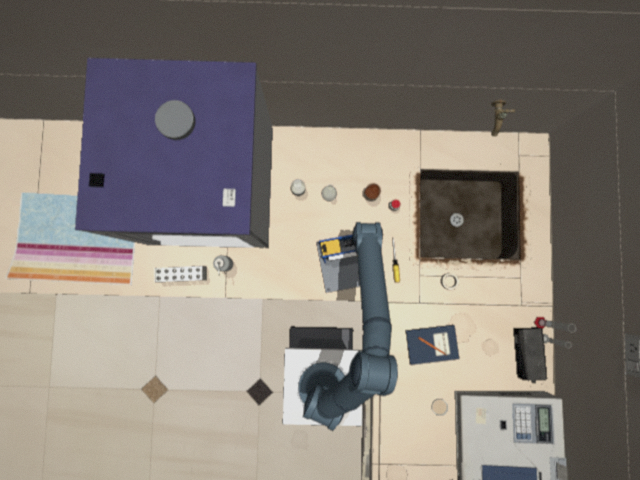

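The nut hasn't moved between the last two pictures and sits against the rail. The bystanders are where they started and the guard is open, so I'm handing in.

```bash
python3 -c "
from workcell import ctrl
print(ctrl.sign_off())"
```

```text
the job is handed in; nothing more can be done
None
```

I slid the guard open by its tab, gripped the bolt's hex head on its flats and held it until the nut was on the rail. The job was handed in at 25 s with the grip still closed, and no verdict was reported.

- **Guard:** the wrist force rose at the end of its travel, which I took as the stop. The later pictures show it still open at the left end.
- **Bolt and grip:** I held the head for about 14 s. The opening stayed at about 23 mm and the pictures show no turning. Contact force on the head isn't reported directly, so I inferred a firm grip from the steady opening.
- **Nut:** the side pictures show the flange moved onto the rail and then still over the last 3 s. I judged it tight from that and the holding time, as the nut's travel can't be read directly.
- **Bystanders:** by eye, they are where they were in the first top view. I didn't measure their positions.

No checks failed. The bolt-head positions from the different views agreed to within about 3 mm.

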